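# Check a spring pull gauge against a set mark

### The arm

A 6-joint arm with a two-finger parallel gripper is mounted at the origin on a cart in front of the work surface, level with it; the furniture and walls round the work are solid. World frame = base frame: x ahead of the robot, y to its left, z up, the work surface at z = 0. Lengths are in mm, angles in degrees, forces in N, time in s.
With the tool pointing down it reaches from about 300 to 850 mm from the base axis. Payload 4.2 kg.
Tool frame: the origin (TCP) lies on the front face of the gripper's body, between the roots of the fingers; the fingertips stand 78 mm ahead of it and the grasp point (between the pads) lies 60 mm ahead of it; x points along the fingers, y is the direction in which the jaws open and shut, and the axes are right-handed (so a half turn about x gives the same grasp; the last joint's range is limited). The gripper opens to 91 mm and grips with 3 to 60 N. Pads are 32 mm wide; open, the fingers measure 118 mm over their backs; the gripper's body (76 mm by 178 mm) begins 60 mm behind the grasp point.
Start: joints at [69.385, 18.312, 89.639, -0, 72.044, -1.146], TCP at [191.647, 542.131, 292.276] pointing down, gripper open.
Joint ranges: [-177.97, 177.97], [-48.28, 115.42], [12.27, 149.76], [-77.06, 257.06], [2.81, 150.46], [-146.56, 146.56]. Speed limits (degrees/s): [147.25, 147.25, 180, 180, 180, 180].

### API

Orientations are given as [roll, pitch, yaw] about the fixed x, y, z axes, in that order (R = Rz(yaw) Ry(pitch) Rx(roll)).
In Python, from workcell import status, viewer, env gives the robot as it stands. The module is installed in compiled form; this text tells all that it offers.
- The arm moves only by the tool move_arm, never from a script. Its argument "moves" is a list of rows, each a list of 3 entries, a list of its own where there are three numbers: the shift along the tool's x, y, z in cm, then the turn about the tool's x in rad, then the gripper's target within -1 to 1 (fully open at 1, half-way at 0, shut at -1). A call has 1 to 20 rows; each row is the pose to reach, as a shift and turn from the pose commanded when the call began, along the tool's axes at that moment; what a row does not reach only later rows make up. A row lasts 1/8 s, in which the tool goes at most 62.5 mm and 10.7 degrees, less where a joint would pass 70% of its speed; a pose out of reach is approached as far as the arm can. A call with a gripper value outside its range is refused whole. The fingers move at their own pace and stop on an object; "force" is the grip in N (left out, the last holds). Time passes only in rows, so rows that repeat a pose let the fingers close. It gives the time, the measured TCP pose, the force and the opening at its end, in the units of the state.
- status.state(): the state, without advancing time (a new reading comes with each control period).
- viewer.grab_frame(name): name is "scene" or "top" or "wrist"; returns the picture (480x640x3 uint8, red, green, blue); there is no depth.
- viewer.get_calibration(name): a dict with "camera_matrix" (3x3 intrinsics, pixels), "D" ([k1, k2, p1, p2, k3] as OpenCV has them; the pictures are not rectified), "eye" and "rotation" of the camera in the world. Camera axes: x right, y down, z forward; pixel columns grow to the right and rows downward; lengths in mm; the calibration is good to about 2 mm. A picture is of the moment at which its call begins: read the wrist's pose just before it. get_calibration takes no time and is no camera call; for the wrist camera it gives the pose at the moment of the call.
- env.job_done(): hands the job in, once; it reports no verdict.
The state is a dict: "time_s": time; "qpos": joint angles; "qvel": joint speeds; "effort": joint torques, N m; "ee_pos": TCP position; "ee_rot": TCP orientation; "force": force on the tool from outside, world axes, zero at the start; "torque": the same for the moment, N m; "gripper_width": finger opening in mm.
Only numpy, scipy, OpenCV 4.12 (cv2) and the standard library are available. Lean on these libraries where they do the work, as an engineer would, in place of code of your own. Each camera call takes 0.05 s, during which the arm holds its last target.

### The job

Lay the loose pull gauge flat in the check cradle, its housing down on the bed between the corner posts with the pull loop sticking out of the open end, and let go of it only once it is down (do not drop it in). Then take it by the crossbar of the loop, draw the loop out slowly until its side pointer lines up with the pointer of the set marker, without pulling on past it, hold it steady there for two seconds, and ease the loop fully home without letting it snap back. Leave the gauge in the cradle, and do not shift the set marker or the other things on the desk.

Things in the scene. Friction and masses are not known exactly. Their poses are not given: they have to be found in the camera images.
- gauge: Loose spring pull gauge, about 0.37 kg, 202 mm long. White housing block with grey end caps, 110 (x) x 40 (y) x 40 (z) mm, lying flat; origin at the centre of the housing's underside, x along its length, z up. A sprung flat steel pull loop sticks out of the -x end, 20 mm above the underside, and is drawn out along -x.
- crossbar (a point): Middle of the loop's crossbar, a 13 mm round bar along the gauge's y; with the loop home, 141 mm from the gauge's origin along -x, 20 mm above the underside. The loop is a flat rectangle of bar in the gauge's xy plane; the opening behind the crossbar is 60 mm (y) by 45 mm (x), so one finger can go down inside it and one in front of the bar.
- index_tip (a point): Tip of the small black side pointer on the loop's rear bar, 49 mm to the gauge's +y side; 56 mm behind the crossbar (gauge's +x); moves with the loop.
- loop (a joint): How far the loop is drawn out of the housing, m: 0 = fully home, at most 0.075. A spring pulls it home: about 3 N at home and 10 N at 60 mm.
- cradle: Check cradle, fixed to the desk: light aluminium base plate 310 (x) x 130 (y) x 10 mm, dark steel bed with corner posts at its +x half; origin on the desk on the centre line of bed and posts, halfway along the plate, x along the plate, z up. The open (pull) end is towards -x.
- seat (a point): Place in the cradle for the gauge's origin, x axes the same way: top of the 30 mm wide bed, 30 mm above the desk, 75 mm from the cradle's origin along +x. Clear space 46 mm between corner posts (flared, 69 mm high), 118 mm between rear wall and front cheeks (66 mm high; 20 mm gap for the loop's shaft). Both long sides are open over 60 mm in the middle for fingers.
- mark_tip (a point): Tip of the pointer of the black set marker, on a rail along the cradle's +y side, 54 mm from the centre line, 50 mm above the desk, level with the loop's side pointer when the gauge is in the cradle. Axes as the cradle's. The loop is at the mark when index_tip and mark_tip have the same x in the cradle's frame: 28 to 60 mm out from home.
- slide_box_grey: Bystander: closed grey slide box, 93 x 206 x 35 mm; origin at the centre of its underside.
- lens_tissue: Bystander: flat light blue booklet, 72 x 100 x 9 mm; origin at the centre of its underside.
- timer: Bystander: small bench timer lying on its back, 66 x 70 x 18 mm; origin at the centre of its underside.

How it is judged:
By the outcome, as a careful person would: the job done as asked, in the order asked, and still so for the second after the job is handed in, with the robot touching nothing.
It also fails if it takes over 61 s, if anything falls off the work surface, if the arm or the gripper's body presses on something with over 40 N, if the wrist force passes 120 N, or if a joint passes its speed limit or range.

## Working session

There is one attempt and no reset: what is moved stays moved. The work goes in short steps, Python scripts to look and compute and a tool call to move; the robot and the scene stay as the last step left them, time stands still between calls to the robot, and variables do not carry over. Pictures are saved under pics/ and viewed, and the job is handed in when it is done.

Besides the shell and the picture viewer there is one more tool, called after ">>>" as name(argument=value, ...), one argument or row to a line, values as JSON. move_arm: Moves the arm, as the interface text tells. Its arguments: {"type":"object","properties":{"moves":{"type":"array","items":{"type":"array"}},"force":{"type":"number"}},"required":["moves"]}

```bash
mkdir -p pics; python3 - <<'E'
from workcell import status, viewer, env
import cv2
print(status.state())
for n in ("scene","top","wrist"):
    im=viewer.grab_frame(n); cv2.imwrite(f"pics/{n}0.png",im[:,:,::-1]); c=viewer.get_calibration(n); print(n,c)
E
```

```text
{'time_s': 0.0, 'qpos': array([ 6.93845242e+01,  1.83514408e+01,  8.97063053e+01, -1.55582158e-03,
        7.20439908e+01, -1.14537755e+00]), 'qvel': array([-0.03622937, -0.13495038,  0.01888075, -0.06863148,  0.01779006,
        0.14157463]), 'effort': array([-6.62474577e-04, -4.12459087e+01, -2.31974941e+01,  7.27334619e-02,
        4.55583993e-02, -1.76992999e-04]), 'ee_pos': array([191.52697462, 541.77447244, 291.42285307]), 'ee_rot': array([ -90.31239205,   89.89825235, -109.78200932]), 'force': array([ 0.06382633, -0.94926556,  0.17255694]), 'torque': array([ 0.01897577,  0.00110997, -0.01585695]), 'gripper_width': 91.00855944913614}
scene {'camera_matrix': array([[507.26337812,   0.        , 325.24274177],
       [  0.        , 507.26337812, 235.51434347],
       [  0.        ,   0.        ,   1.        ]]), 'D': array([0.0392066, 0.       , 0.       , 0.       , 0.       ]), 'eye': array([-213.51881686, -391.38957961, 1011.45843295]), 'rotation': array([-136.8026738 ,   -1.0110084 ,  -62.48961261])}
top {'camera_matrix': array([[452.52040396,   0.        , 320.74429198],
       [  0.        , 452.52040396, 242.00817264],
       [  0.        ,   0.        ,   1.        ]]), 'D': array([-0.11556923,  0.        ,  0.        ,  0.        ,  0.        ]), 'eye': array([ 369.15578114,    8.71370397, 1233.25483664]), 'rotation': array([-1.70514250e+02, -1.20136881e-02, -9.05885750e+01])}
wrist {'camera_matrix': array([[415.29868597,   0.        , 318.46179271],
       [  0.        , 415.29868597, 238.3149929 ],
       [  0.        ,   0.        ,   1.        ]]), 'D': array([-0.09215897,  0.        ,  0.        ,  0.        ,  0.        ]), 'eye': array([117.2524235 , 567.13966756, 384.10948237]), 'rotation': array([1.63958963e+02, 1.18021971e-01, 7.06099036e+01])}
```

View pics/scene0.png

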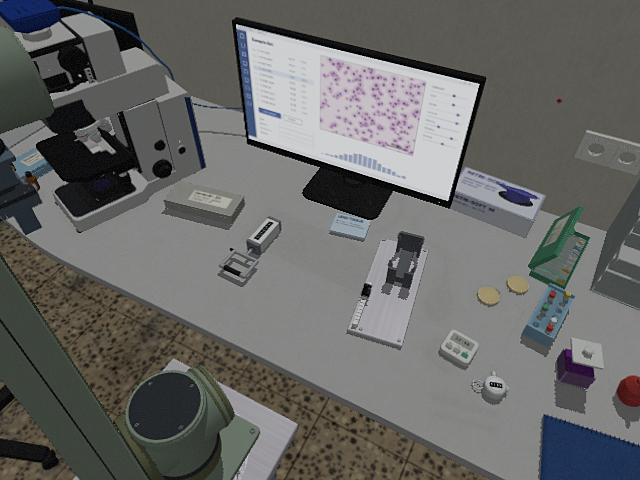

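View pics/top0.png

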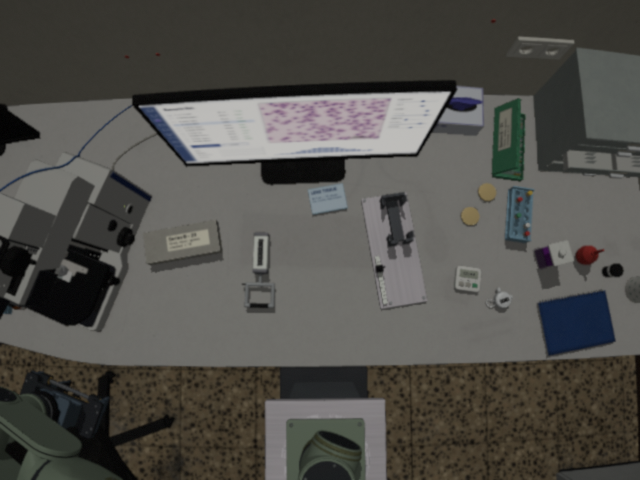

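View pics/wrist0.png

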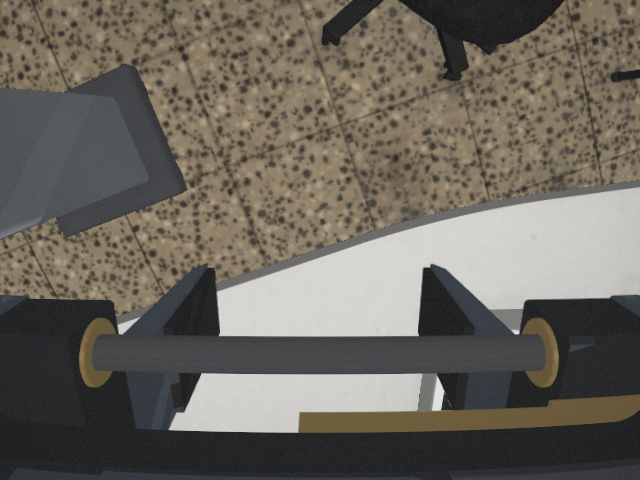

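The top view shows the gauge around (260,270), loop towards the robot. The cradle is at (395,250) with its open end down (-x) and the marker at (379,268). I'll enlarge both for measuring.

```bash
cat > h.py <<'E'
import numpy as np, cv2
from scipy.spatial.transform import Rotation as R
from workcell import status, viewer, env
def ray(c,px):
    p=cv2.undistortPoints(np.array(px,float).reshape(-1,1,2),c["camera_matrix"],c["D"]).reshape(-1,2)
    d=np.c_[p,np.ones(len(p))]@R.from_euler("xyz",c["rotation"],degrees=True).as_matrix().T
    return np.array(c["eye"]),d
def plane(c,px,z):
    e,d=ray(c,px); return e+d*((z-e[2])/d[:,2])[:,None]
def proj(c,P):
    M=R.from_euler("xyz",c["rotation"],degrees=True).as_matrix()
    X=(np.array(P,float).reshape(-1,3)-c["eye"])@M
    return cv2.projectPoints(X,np.zeros(3),np.zeros(3),c["camera_matrix"],c["D"])[0].reshape(-1,2)
E
python3 - <<'E'
from h import *
im=cv2.imread("pics/top0.png")
a=cv2.resize(im[225:315,230:290],None,fx=6,fy=6,interpolation=cv2.INTER_CUBIC)
b=cv2.resize(im[180:315,350:435],None,fx=4.4,fy=4.4,interpolation=cv2.INTER_CUBIC)
b=b[:540] if b.shape[0]<540 else cv2.resize(im[180:315,350:435],None,fx=4,fy=4,interpolation=cv2.INTER_CUBIC)
print(a.shape,b.shape)
cv2.imwrite("pics/topcrop.png",np.hstack([a,b]))
im=cv2.imread("pics/scene0.png")
cv2.imwrite("pics/scenecrop.png",cv2.resize(im[205:355,205:435],None,fx=3.45,fy=3.45,interpolation=cv2.INTER_CUBIC))
E
```

```text
(540, 360, 3) (540, 340, 3)
```

View pics/topcrop.png

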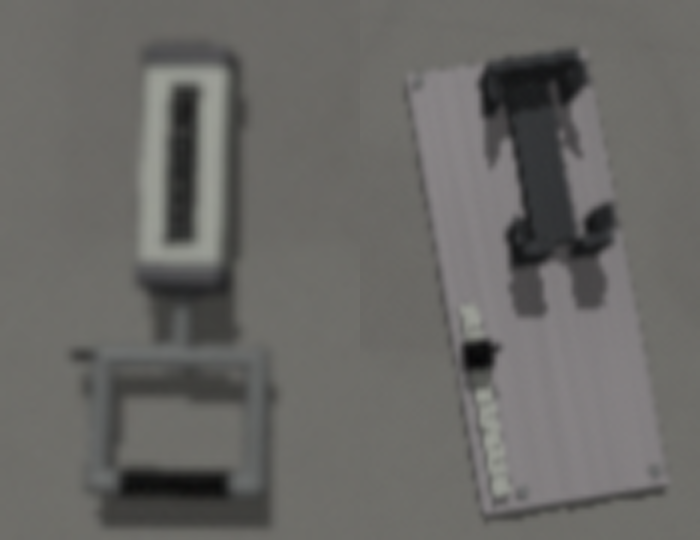

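View pics/scenecrop.png

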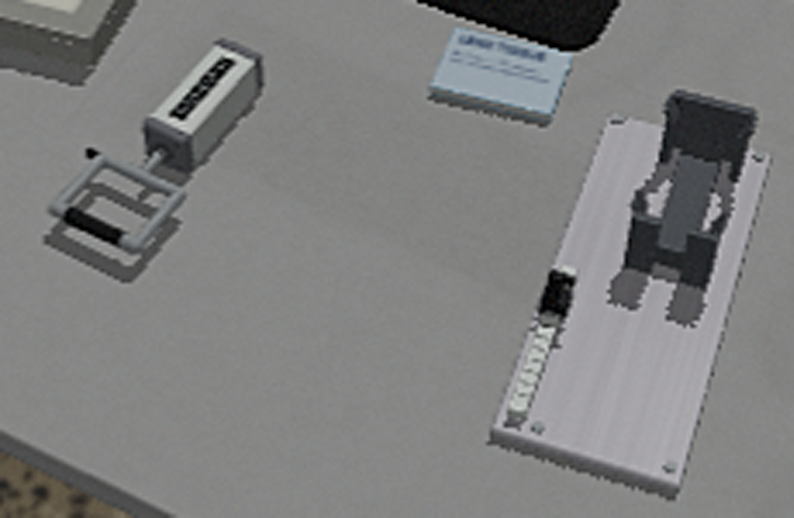

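```bash
python3 - <<'E'
from h import *
c=viewer.get_calibration("top")
# plate corners (top edge z=10): TL,TR,BR,BL
P=plane(c,[(361.3,198.6),(406.3,192.3),(426.7,301.6),(381.2,309.2)],10)
print(P.round(1)); print("centre",P.mean(0).round(1)); 
d=P[0]-P[3]; print(np.linalg.norm(d),np.degrees(np.arctan2(d[1],d[0])))
d=P[1]-P[2]; print(np.linalg.norm(d),np.degrees(np.arctan2(d[1],d[0])))
im=cv2.imread("pics/top0.png")
hsv=cv2.cvtColor(im,cv2.COLOR_BGR2HSV)
m=np.zeros(im.shape[:2],np.uint8); m[225:285,245:285]=(im[225:285,245:285].min(2)>135)*255
cs,_=cv2.findContours(m,cv2.RETR_EXTERNAL,cv2.CHAIN_APPROX_NONE)
k=max(cs,key=cv2.contourArea); r=cv2.minAreaRect(k); print(r)
B=cv2.boxPoints(r); print(plane(c,B,40).round(1), plane(c,[r[0]],40))
# crossbar black mask
m[:]=0; m[295:312,240:280]=(im[295:312,240:280].max(2)<60)*255
cs,_=cv2.findContours(m,cv2.RETR_EXTERNAL,cv2.CHAIN_APPROX_NONE)
for k in cs: print(cv2.contourArea(k),cv2.minAreaRect(k), plane(c,[cv2.minAreaRect(k)[0]],25))
# marker pointer tip
print("mark",plane(c,[(350+(497-360)/4,180+349/4)],50))
print("index",plane(c,[(230+72/6,225+355/6)],20))
# shaft at z20
E
```

```text
[[ 695.2 -108.1   10. ]
 [ 712.6 -235.3   10. ]
 [ 407.2 -278.5   10. ]
 [ 388.9 -154.2   10. ]]
centre [ 551. -194.   10.]
309.7887385414785 8.554896163967436
308.3939238022734 8.043915418855287
((260.0, 252.0), (30.0, 12.0), 90.0)
[[584.  185.5  40. ]
 [583.6 153.1  40. ]
 [502.8 152.4  40. ]
 [503.  184.4  40. ]] [[543.14069136 168.8278329   40.        ]]
76.0 ((258.5, 305.5), (5.0, 19.0), 90.0) [[401.71270929 173.49730268  25.        ]]
mark [[ 497.74295347 -160.1109535    50.        ]]
index [[459.11886349 219.2533832   20.        ]]
```

```bash
cat >> h.py <<'E'
def tool():
    s=status.state(); return np.array(s["ee_pos"]),R.from_euler("xyz",s["ee_rot"],degrees=True).as_matrix(),s
E
python3 - <<'E'
from h import *
p,T,s=tool(); print(T.round(3))
c=viewer.get_calibration("wrist"); C=R.from_euler("xyz",c["rotation"],degrees=True).as_matrix()
print("cam in tool",(T.T@(c["eye"]-p)).round(1)); print((T.T@C).round(3))
for tgt in [(330,300,290),(543,169,260)]:
    print((T.T@(np.array(tgt)-p)/10).round(2))
y=T[:,1]; print("yaw of tool y",np.degrees(np.arctan2(y[1],y[0])))
E
```

```text
[[-0.     0.333  0.943]
 [-0.001  0.943 -0.333]
 [-1.    -0.001 -0.   ]]
cam in tool [-92.5  -1.1 -78.5]
[[ 0.001 -0.276  0.961]
 [ 1.     0.002 -0.   ]
 [-0.001  0.961  0.276]]
[  0.19 -18.19  21.11]
[  3.19 -23.44  45.56]
yaw of tool y 70.53091803073319
```

```bash
python3 - <<'E'
from h import *
p,T,s=tool(); p=np.array([191.647,542.131,292.276])
for tgt in [(330,300,290),(535,170,230)]:
    print((T.T@(np.array(tgt)-p)/10).round(2))
E
```

```text
[  0.25 -18.22  21.11]
[  6.26 -23.63  44.78]
```

>>> move_arm(
  moves=[
    [[0.2,-18.2,21.1],0,1],
    [[0.2,-18.2,21.1],0,1],
    [[0.2,-18.2,21.1],0,1],
    [[0.2,-18.2,21.1],0,1],
    [[0.2,-18.2,21.1],-0.31,1],
    [[6.2,-23.6,44.8],-0.31,1],
    [[6.2,-23.6,44.8],-0.31,1],
    [[6.2,-23.6,44.8],-0.31,1],
    [[6.2,-23.6,44.8],-0.31,1],
    [[6.2,-23.6,44.8],-0.31,1],
    [[6.2,-23.6,44.8],-0.31,1],
    [[6.2,-23.6,44.8],-0.31,1],
  ],
)

```text
time_s: 1.65
ee_pos: [534.4, 171.1, 230.7]
ee_rot: [70.7, 90.0, 69.1]
force: [-0.1, 0.2, -0.0]
gripper_width: 90.9
```

```bash
python3 - <<'E'
from h import *
import pickle
p,T,s=tool(); print(s["time_s"],p,s["ee_rot"],s["force"])
c=viewer.get_calibration("wrist"); im=viewer.grab_frame("wrist")
cv2.imwrite("pics/w1.png",im[:,:,::-1]); pickle.dump((c,p,T),open("w1.pkl","wb"))
E
```

```text
1.65 [534.38334242 171.13791683 230.74259551] [70.69053114 89.9762805  69.06271313] [-0.0583534   0.1504783  -0.01458046]
```

View pics/w1.png

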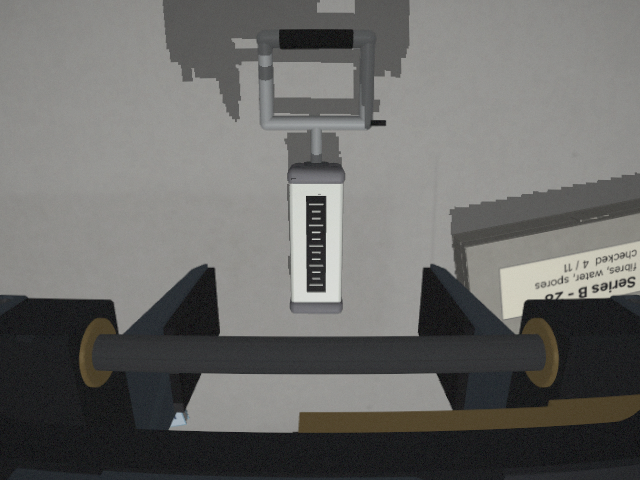

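```bash
python3 - <<'E'
from h import *
import pickle
c,p,T=pickle.load(open("w1.pkl","rb"))
im=cv2.imread("pics/w1.png"); 
def comp(mask,roi):
    x0,y0,x1,y1=roi; m=np.zeros(im.shape[:2],np.uint8); m[y0:y1,x0:x1]=mask[y0:y1,x0:x1]*255
    cs,_=cv2.findContours(m,cv2.RETR_EXTERNAL,cv2.CHAIN_APPROX_NONE); return max(cs,key=cv2.contourArea)
k=comp(im.min(2)>190,(270,150,370,320)); r=cv2.minAreaRect(k); print(r)
e=k.reshape(-1,2); 
rows=range(195,296,10); mid=[((e[e[:,1]==y][:,0].min()+e[e[:,1]==y][:,0].max())/2,y) for y in rows]
M=plane(c,mid,40); f=np.polyfit(M[:,0],M[:,1],1); yaw=np.degrees(np.arctan(f[0])); print("axis yaw",yaw, M[[0,-1]].round(1))
print("white corners",plane(c,[(e[:,0].mean(),e[:,1].min()),(e[:,0].mean(),e[:,1].max())],40).round(1))
k=comp(im.max(2)<50,(260,20,380,60)); r=cv2.minAreaRect(k); print(r, plane(c,[r[0]],22).round(1))
b=plane(c,[r[0]],22)[0]
u=np.array([np.cos(np.radians(yaw)),np.sin(np.radians(yaw))]); print("origin from bar",b[:2]+141*u)
k=comp(im.max(2)<50,(368,112,400,132)); print("index",plane(c,[(k[:,0,0].max(),k[:,0,1].mean())],20))
print("caps", plane(c,[(316,166),(316,312)],40).round(1), plane(c,[(316,312)],38))
E
```

```text
((315.9999694824219, 242.49996948242188), (47.99999237060547, 116.99998474121094), 0.0)
axis yaw -1.7718294960675107 [[505.8 169.3  40. ]
 [580.5 167.1  40. ]]
white corners [[498.2 169.4  40. ]
 [585.4 166.9  40. ]]
((315.5, 38.5), (19.0, 73.0), 90.0) [[401.5 171.8  22. ]]
origin from bar [542.45983026 167.42112975]
index [[458.37941132 219.47861986  20.        ]]
caps [[485.9 169.8  40. ]
 [594.4 166.7  40. ]] [[595.35202803 166.69245373  38.        ]]
```

```bash
cat >> h.py <<'E'
def delta(tgt,yaw_y):
    "shift in tool cm and turn rad to bring TCP to tgt with tool y at yaw_y deg"
    p,T,s=tool(); y=T[:,1]; a=np.degrees(np.arctan2(y[1],y[0])); t=np.radians(((a-yaw_y)+180)%360-180)
    print("now",p.round(1),"yawy",a.round(2),"x axis",T[:,0].round(3),"shift",(T.T@(np.array(tgt)-p)/10).round(2),"turn",t.round(3))
E
python3 - <<'E'
from h import *
u=np.array([np.cos(np.radians(-1.77)),np.sin(np.radians(-1.77))])
g=np.array([542,167.8])-5*u; print(g)
delta((*g,86),88.23)
E
```

```text
[537.00238565 167.95443707]
now [534.4 171.2 230.9] yawy 88.39 x axis [ 0.001  0.    -1.   ] shift [14.49 -0.33  0.26] turn 0.003
```

>>> move_arm(
  moves=[
    [[5,-0.3,0.3],0,1],
    [[10,-0.3,0.3],0,1],
    [[13.5,-0.3,0.3],0,0.3],
    [[14.5,-0.3,0.3],0,0.3],
    [[14.5,-0.3,0.3],0,-0.2],
    [[14.5,-0.3,0.3],0,-0.3],
    [[14.5,-0.3,0.3],0,-0.5],
    [[14.5,-0.3,0.3],0,-0.5],
    [[14.5,-0.3,0.3],0,-0.5],
    [[14.5,-0.3,0.3],0,-0.5],
  ],
  force=35,
)

```text
time_s: 2.95
ee_pos: [539.0, 167.7, 86.6]
ee_rot: [30.2, 89.8, 28.5]
force: [-0.8, 1.6, 6.9]
gripper_width: 39.7
```

```bash
python3 - <<'E'
from h import *
p,T,s=tool(); print(s["time_s"],p,s["force"],s["torque"],s["gripper_width"])
im=viewer.grab_frame("wrist")
cv2.imwrite("pics/w2.png",im[:,:,::-1])
E
```

```text
2.95 [539.02886882 167.72737833  86.59012977] [-0.81257824  1.57290611  6.85234968] [ 0.33703402  0.11689239 -0.0772206 ] 39.711992990517366
```

View pics/w2.png

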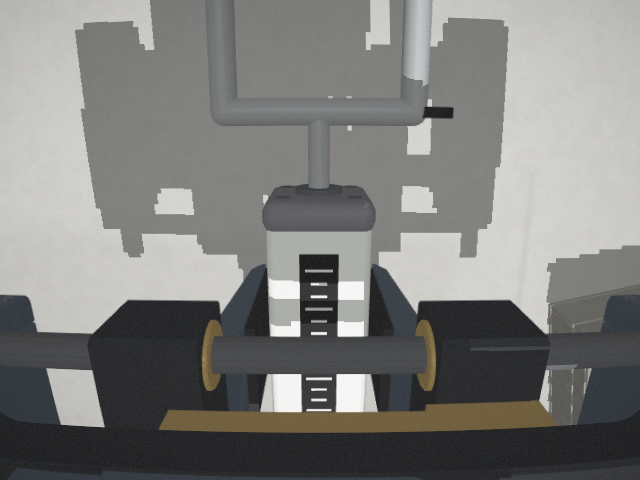

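```bash
python3 - <<'E'
from h import *
c=viewer.get_calibration("wrist"); p,T,s=tool()
i=plane(c,[(453,112)],20+p[2]-86.6)[0]; print("index",i, "in tool",(T.T@(i-p)).round(1))
# rear bar + cap lines -> origin
u=-T[:,2]; print(T[:,2].round(4))
o=i+85*T[:,2]-49*T[:,1]; print("origin est",o)
delta((610,-100,250),98.3)
E
```

```text
index [458.54597099 219.36620956  19.98765362] in tool [ 66.5  49.1 -82.2]
[ 0.9995 -0.0302  0.0025]
origin est [542.02710832 167.82127894  20.12849721]
now [539.  167.7  86.6] yawy 88.27 x axis [ 0.003  0.001 -1.   ] shift [-16.36 -26.52   7.94] turn -0.175
```

>>> move_arm(
  moves=[
    [[-5,0,0],0,-0.5],
    [[-11,0,0],0,-0.5],
    [[-16,-6,2],-0.05,-0.5],
    [[-16.4,-12,4],-0.1,-0.5],
    [[-16.4,-18,6],-0.175,-0.5],
    [[-16.4,-23.5,7.5],-0.175,-0.5],
    [[-16.4,-26.5,7.9],-0.175,-0.5],
    [[-16.4,-26.5,7.9],-0.175,-0.5],
    [[-16.4,-26.5,7.9],-0.175,-0.5],
  ],
)

```text
time_s: 4.12
ee_pos: [608.6, -99.8, 248.2]
ee_rot: [148.7, 89.8, 157.0]
force: [-0.6, 0.2, -4.3]
gripper_width: 40.2
```

```bash
python3 - <<'E'
from h import *
import pickle
p,T,s=tool(); print(s["time_s"],p,s["ee_rot"],s["force"],s["gripper_width"],s["qvel"].round(2))
c=viewer.get_calibration("wrist"); im=viewer.grab_frame("wrist")
cv2.imwrite("pics/w3.png",im[:,:,::-1]); pickle.dump((c,p,T),open("w3.pkl","wb"))
E
```

```text
4.125 [608.63099298 -99.76298252 248.154681  ] [148.66771701  89.84272269 156.95289473] [-0.57442722  0.23969775 -4.27087526] 40.1621208221604 [ 1.37 -0.47  0.01 -0.09 -0.07 -0.1 ]
```

View pics/w3.png

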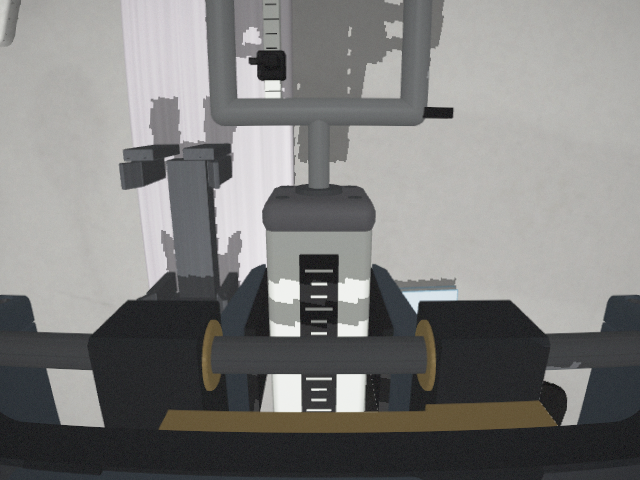

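```bash
python3 - <<'E'
import cv2
im=cv2.imread("pics/w3.png")
cv2.imwrite("pics/w3c.png",cv2.resize(im[130:310,105:295],None,fx=3.3,fy=3.3,interpolation=cv2.INTER_CUBIC))
E
```

```text
(no output)
```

View pics/w3c.png

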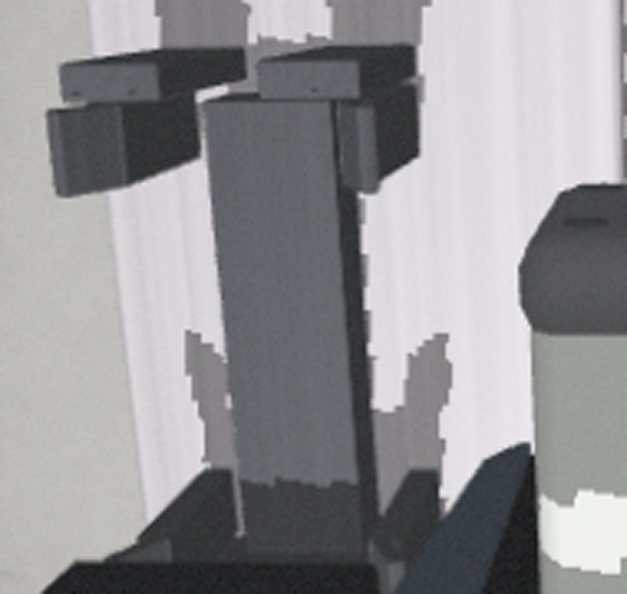

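```bash
python3 - <<'E'
from h import *
import pickle
c,p,T=pickle.load(open("w3.pkl","rb"))
f=lambda L:[(x/3.3+105-.35,y/3.3+130-.35) for x,y in L]
L=plane(c,f([(205,100),(222,300),(240,510)]),30); Rr=plane(c,f([(336,102),(349,300),(360,500)]),30)
print(L.round(1),Rr.round(1))
for q in (L,Rr): d=q[2]-q[0]; print("yaw",np.degrees(np.arctan2(d[1],d[0])))
ch=plane(c,f([(158,97),(262,97),(158,63),(260,60)]),66); print("cheeks inner rear L,R; front",ch.round(1))
d=ch[0]-ch[1]; print("gap",np.linalg.norm(d),"yaw",np.degrees(np.arctan2(-d[0],d[1])))
print("mid",(ch[0]+ch[1])/2)
m=plane(c,[(249,61)],50); print("mark",m)
E
```

```text
[[ 574.5 -220.3   30. ]
 [ 620.7 -213.8   30. ]
 [ 673.4 -206.8   30. ]] [[ 570.9 -190.3   30. ]
 [ 616.4 -183.7   30. ]
 [ 666.2 -177.3   30. ]]
yaw 7.780018775893191
yaw 7.759820808101116
cheeks inner rear L,R; front [[ 570.1 -217.5   66. ]
 [ 567.3 -196.3   66. ]
 [ 563.3 -217.8   66. ]
 [ 560.  -197.2   66. ]]
gap 21.39280031529686 yaw -172.39989540802165
mid [ 568.67155595 -206.86426178   66.        ]
mark [[ 498.83998851 -162.9358467    50.        ]]
```

```bash
python3 - <<'E'
from h import *
delta((624.2,-198.3,165),97.78)
E
```

```text
now [608.7 -99.2 248.5] yawy 98.35 x axis [-0.002  0.001 -1.   ] shift [  8.33 -10.04   0.11] turn 0.01
```

>>> move_arm(
  moves=[
    [[0,-5,0.1],0.01,-0.5],
    [[2,-9,0.1],0.01,-0.5],
    [[6,-10,0.1],0.01,-0.5],
    [[8.3,-10,0.1],0.01,-0.5],
    [[8.3,-10,0.1],0.01,-0.5],
    [[8.3,-10,0.1],0.01,-0.5],
    [[8.3,-10,0.1],0.01,-0.5],
  ],
)

```text
time_s: 5.05
ee_pos: [625.7, -198.4, 168.0]
ee_rot: [-24.3, 89.8, -16.5]
force: [0.5, -0.0, -4.0]
gripper_width: 39.7
```

```bash
python3 - <<'E'
from h import *
import pickle
p,T,s=tool(); print(s["time_s"],p,s["ee_rot"],s["force"],s["gripper_width"],s["qvel"].round(2))
c=viewer.get_calibration("wrist"); im=viewer.grab_frame("wrist")
cv2.imwrite("pics/w4.png",im[:,:,::-1]); pickle.dump((c,p,T),open("w4.pkl","wb"))
im=viewer.grab_frame("scene"); cv2.imwrite("pics/s4.png",cv2.resize(im[180:360,330:490,::-1],None,fx=3.3,fy=3.3,interpolation=cv2.INTER_CUBIC))
delta((624.2,-198.3,165),97.78)
E
```

```text
5.05 [ 625.65173498 -198.40990512  167.98290585] [-24.29392781  89.82133626 -16.49529738] [ 0.54739494 -0.01857063 -3.97824712] 39.683261491649866 [-0.2   0.05  0.31 -0.04 -0.07 -0.08]
now [ 625.3 -198.6  167.6] yawy 97.78 x axis [ 0.002 -0.001 -1.   ] shift [ 0.26  0.05 -0.11] turn -0.0
```

View pics/w4.png

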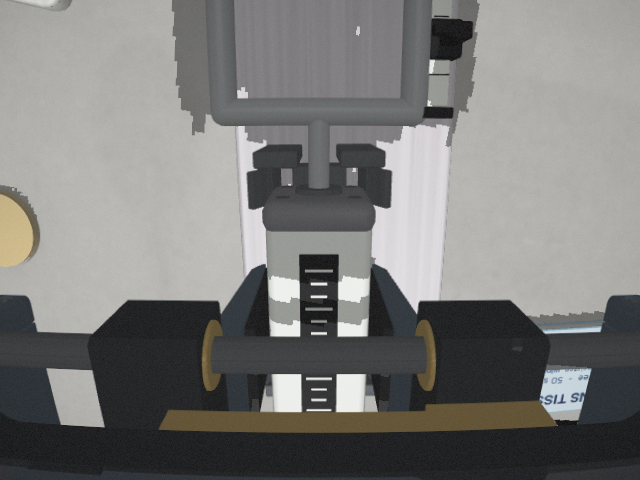

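View pics/s4.png

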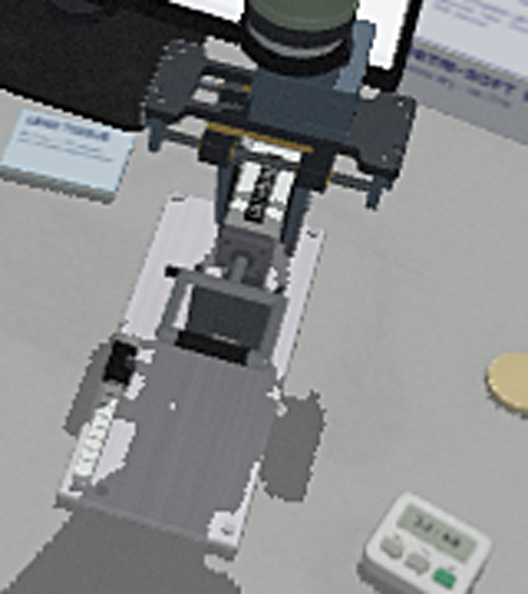

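```bash
python3 - <<'E'
from h import *
import pickle
c,p,T=pickle.load(open("w4.pkl","rb"))
P=plane(c,[(301,166),(337,166),(253,168),(386,166)],66); print(P.round(1))
t=(P-p)@T; print("in tool",t.round(1)); 
im=cv2.imread("pics/w4.png"); cv2.imwrite("pics/w4c.png",cv2.resize(im[130:230,235:405],None,fx=4,fy=4,interpolation=cv2.INTER_CUBIC))
E
```

```text
[[ 569.6 -215.4   66. ]
 [ 567.3 -198.8   66. ]
 [ 573.6 -237.5   66. ]
 [ 564.1 -176.2   66. ]]
in tool [[101.8  -9.1 -58.1]
 [101.8   7.7 -58.1]
 [101.9 -31.5 -57.2]
 [101.8  30.5 -58.2]]
```

View pics/w4c.png

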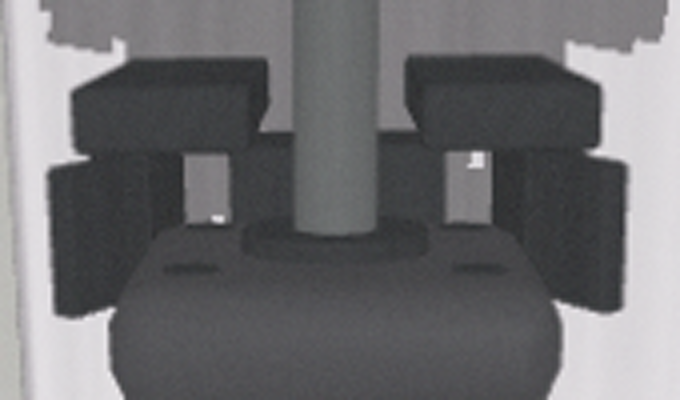

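>>> move_arm(
  moves=[
    [[1.2,0,-0.1],0,-0.5],
    [[2.4,0,-0.1],0,-0.5],
    [[3.5,0,-0.1],0,-0.5],
    [[4.3,0,-0.1],0,-0.5],
    [[4.6,0,-0.1],0,-0.5],
    [[4.6,0,-0.1],0,-0.5],
  ],
)

```text
time_s: 5.9
ee_pos: [623.9, -199.0, 120.1]
ee_rot: [114.2, 90.0, 122.0]
force: [0.1, 0.2, -3.0]
gripper_width: 39.8
```

```bash
python3 - <<'E'
from h import *
p,T,s=tool(); print(s["time_s"],p,s["ee_rot"],s["force"],s["torque"],s["gripper_width"])
im=viewer.grab_frame("wrist"); cv2.imwrite("pics/w5.png",im[:,:,::-1])
delta((624.2,-198.3,116.6),97.78)
E
```

```text
5.9 [ 623.88019925 -198.96894674  120.07501568] [114.22410814  89.99021638 121.96797374] [ 0.12058801  0.24474014 -2.95273082] [ 0.05947103 -0.04387064 -0.01307524] 39.807752711348
now [ 624.  -199.   120.4] yawy 97.75 x axis [ 0.001 -0.    -1.   ] shift [0.38 0.07 0.02] turn -0.001
```

View pics/w5.png

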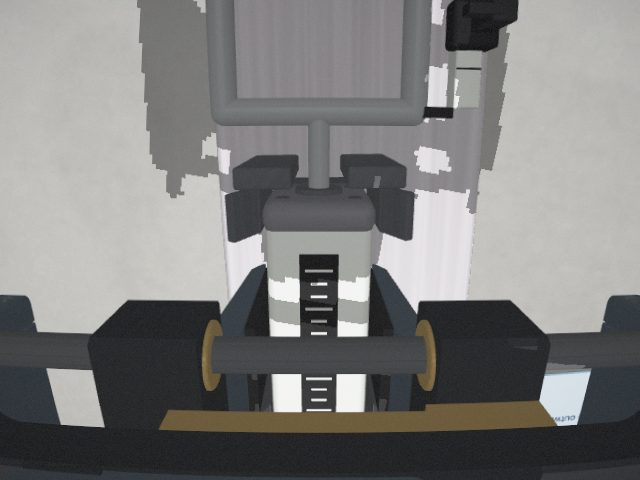

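>>> move_arm(
  moves=[
    [[0.15,0,0],0,-0.5],
    [[0.25,0,0],0,-0.5],
    [[0.35,0,0],0,-0.5],
    [[0.4,0,0],0,-0.5],
    [[0.4,0,0],0,-0.5],
  ],
)

```text
time_s: 6.58
ee_pos: [623.9, -199.0, 116.7]
ee_rot: [-13.3, 90.0, -5.5]
force: [-0.8, -0.0, -0.6]
gripper_width: 39.9
```

>>> move_arm(
  moves=[
    [[0.04,0,0],0,-0.5],
    [[0.06,0,0],0,-0.5],
    [[0.06,0,0],0,-0.5],
  ],
)

```text
time_s: 6.95
ee_pos: [623.8, -199.0, 116.6]
ee_rot: [-12.7, 90.0, -4.9]
force: [-3.6, 0.6, 5.5]
gripper_width: 39.6
```

>>> move_arm(
  moves=[
    [[0,0,0],0,-0.1],
    [[0,0,0],0,0.1],
    [[0,0,0],0,0.4],
    [[0,0,0],0,0.4],
    [[-4,0,0],0,0.4],
    [[-8.3,0,0],0,0.4],
    [[-8.3,0,-2],0.17,0.4],
    [[-8.3,0,-4],0.34,0.4],
    [[-8.3,0,-6],0.51,0.4],
    [[-8.3,0,-8],0.68,0.4],
    [[-8.3,0,-10],0.85,0.4],
    [[-8.3,0,-12],1.02,0.2],
    [[-8.3,0,-13.8],1.19,0],
    [[-8.3,0,-13.8],1.36,0],
    [[-8.3,0,-13.8],1.53,0],
    [[-8.3,0,-13.8],1.571,0],
    [[-8.3,0,-13.8],1.571,0],
    [[-8.3,0,-13.8],1.571,0],
  ],
)

```text
time_s: 9.2
ee_pos: [487.1, -217.5, 198.6]
ee_rot: [107.2, 90.0, 25.0]
force: [0.5, 0.6, -0.4]
gripper_width: 45.4
```

```bash
python3 - <<'E'
from h import *
import pickle
p,T,s=tool(); print(s["time_s"],p,s["qpos"],s["force"],s["torque"],s["gripper_width"])
c=viewer.get_calibration("wrist");im=viewer.grab_frame("wrist"); cv2.imwrite("pics/w6.png",im[:,:,::-1]);pickle.dump((c,p,T),open("w6.pkl","wb"))
im=viewer.grab_frame("scene"); cv2.imwrite("pics/s6.png",cv2.resize(im[180:360,330:490,::-1],None,fx=3.3,fy=3.3,interpolation=cv2.INTER_CUBIC))
delta((487.1,-217.6,110),7.75)
E
```

```text
9.2 [ 487.09444082 -217.54859475  198.61782053] [-2.53041522e+01  1.91205714e+01  1.03068948e+02  5.36734346e-03
  5.78067127e+01 -3.30791374e+01] [ 0.45534445  0.60832283 -0.3624504 ] [-0.08451133  0.01654679 -0.00231353] 45.391186241176115
now [ 487.1 -217.5  198.6] yawy 7.76 x axis [ 0.  0. -1.] shift [ 8.86 -0.    0.01] turn 0.0
```

View pics/w6.png

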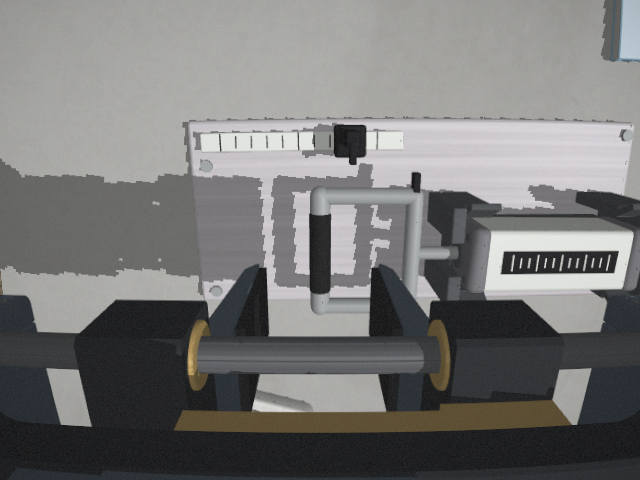

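View pics/s6.png

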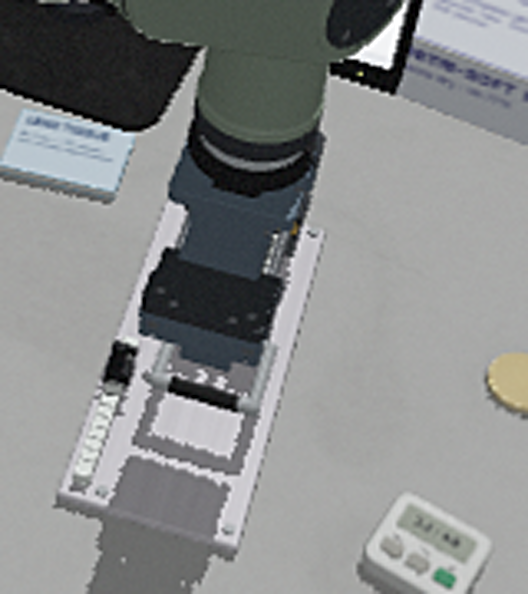

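```bash
cat > tips.py <<'E'
from h import *
import sys,pickle
def tips(im,c,T,roi_m,roi_i):
    g=im.max(2); out=[]
    for x0,y0,x1,y1 in (roi_m,roi_i):
        q=(g[y0:y1,x0:x1]<55); ys,xs=np.nonzero(q); out.append((xs,ys,x0,y0))
    return out
E
python3 - <<'E'
from h import *
import pickle
c,p,T=pickle.load(open("w6.pkl","rb")); im=cv2.imread("pics/w6.png")
cv2.imwrite("pics/w6c.png",cv2.resize(im[110:215,300:450],None,fx=5,fy=5,interpolation=cv2.INTER_CUBIC))
P=plane(c,[(353,164),(416.5,173),(319.5,252)],50); print(P.round(1),((P-p)@T).round(1))
E
```

```text
[[ 499.  -162.9   50. ]
 [ 536.5 -162.8   50. ]
 [ 487.2 -218.3   50. ]] [[ 1.486e+02  1.920e+01 -5.250e+01]
 [ 1.486e+02  5.630e+01 -4.750e+01]
 [ 1.486e+02 -1.000e-01  8.000e-01]]
```

View pics/w6c.png

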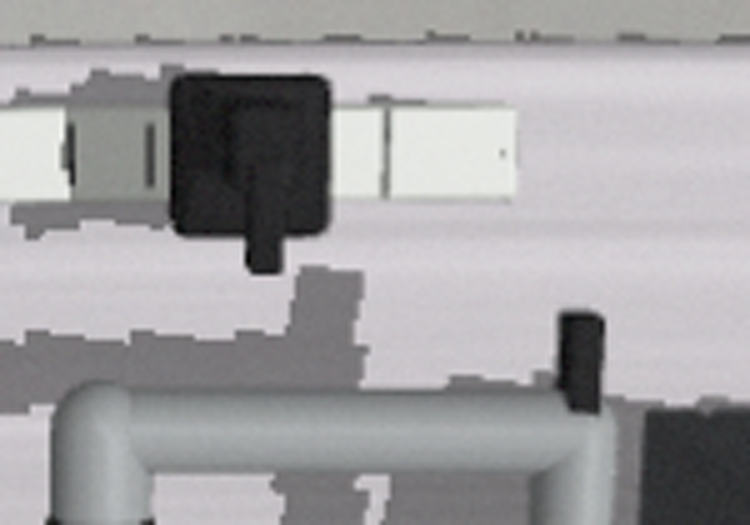

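>>> move_arm(
  moves=[
    [[3,0,0],0,0],
    [[6,0,0],0,0],
    [[8,0,0],0,0],
    [[8.8,0,0],0,0],
    [[8.8,0,0],0,-0.2],
    [[8.8,0,0],0,-0.4],
    [[8.8,0,0],0,-0.6],
    [[8.8,0,0],0,-0.7],
    [[8.8,0,0],0,-0.85],
    [[8.8,0,0],0,-0.85],
    [[8.8,0,0],0,-0.85],
  ],
  force=20,
)

```text
time_s: 10.68
ee_pos: [487.4, -217.6, 110.9]
ee_rot: [65.7, 89.9, -16.5]
force: [1.1, 0.2, 1.8]
gripper_width: 11.2
```

```bash
python3 - <<'E'
from h import *
import pickle
p,T,s=tool(); print(s["time_s"],p,s["force"],s["torque"],s["gripper_width"])
c=viewer.get_calibration("wrist");im=viewer.grab_frame("wrist"); cv2.imwrite("pics/w7.png",im[:,:,::-1]);pickle.dump((c,p,T),open("w7.pkl","wb"))
E
```

```text
10.675 [ 487.38013725 -217.64884841  110.88189238] [1.06507629 0.19974568 1.77094674] [-0.07456849 -0.1084646   0.003615  ] 11.230079229630082
```

View pics/w7.png

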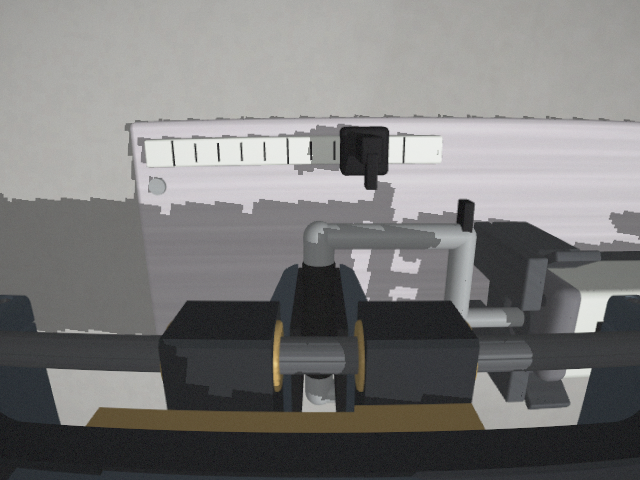

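```bash
cat > meas.py <<'E'
from h import *
import sys
# usage: name, roi marker tip x0 y0 x1 y1, roi index tip
def tipcol(im,roi,n=6):
    x0,y0,x1,y1=roi; g=im[y0:y1,x0:x1].max(2)<50; return g
def measure(name,mroi,iroi,thr=60):
    p,T,s=tool(); c=viewer.get_calibration("wrist"); im=viewer.grab_frame("wrist")[:,:,::-1].copy(); cv2.imwrite(f"pics/{name}.png",im)
    return calc(im,c,p,T,mroi,iroi,thr)
def calc(im,c,p,T,mroi,iroi,thr=60):
    pts=[]
    for k,(x0,y0,x1,y1) in enumerate((mroi,iroi)):
        m=(im[y0:y1,x0:x1].max(2)<thr).astype(np.uint8)
        n,l,st,ce=cv2.connectedComponentsWithStats(m); j=1+st[1:,4].argmax(); ys,xs=np.nonzero(l==j)
        yy=ys.max() if k==0 else ys.min()
        sel=(abs(ys-yy)<=5)&(abs(ys-yy)>=1); pts.append((xs[sel].mean()+x0,yy+y0))
    P=plane(c,pts,50); t=(P-p)@T; print("px",np.round(pts,1).tolist(),"tool",t.round(1).tolist(),"dy(index-mark)",(t[1,1]-t[0,1]).round(2))
    return P
E
python3 - <<'E'
from meas import *
import pickle
c,p,T=pickle.load(open("w7.pkl","rb")); im=cv2.imread("pics/w7.png")
print(calc(im,c,p,T,(355,176,390,195),(452,195,478,228)))
c,p,T=pickle.load(open("w6.pkl","rb")); im=cv2.imread("pics/w6.png")
print(calc(im,c,p,T,(340,158,365,170),(405,168,425,188)))
E
```

```text
px [[370.5, 189.0], [465.6, 200.0]] tool [[60.9, 18.7, -52.4], [60.9, 55.0, -48.4]] dy(index-mark) 36.37
[[ 498.88977858 -163.2718358    50.        ]
 [ 535.46501656 -162.30154535   50.        ]]
px [[352.2, 164.0], [415.8, 173.0]] tool [[148.6, 18.7, -52.5], [148.6, 55.9, -47.5]] dy(index-mark) 37.24
[[ 498.51484474 -162.99200012   50.        ]
 [ 536.07943062 -162.87574048   50.        ]]
```

>>> move_arm(
  moves=[
    [[0,-0.1,0],0,-0.85],
    [[0,-0.2,0],0,-0.85],
    [[0,-0.35,0],0,-0.85],
    [[0,-0.5,0],0,-0.85],
    [[0,-0.65,0],0,-0.85],
    [[0,-0.8,0],0,-0.85],
    [[0,-0.95,0],0,-0.85],
    [[0,-1.1,0],0,-0.85],
    [[0,-1.25,0],0,-0.85],
    [[0,-1.4,0],0,-0.85],
    [[0,-1.5,0],0,-0.85],
    [[0,-1.5,0],0,-0.85],
  ],
)

```text
time_s: 12.22
ee_pos: [472.3, -219.7, 110.7]
ee_rot: [62.7, 90.0, -19.5]
force: [4.4, -0.5, 2.8]
gripper_width: 12.1
```

```bash
python3 - <<'E'
from h import *
import pickle
p,T,s=tool(); print(s["time_s"],p,s["force"],s["torque"],s["gripper_width"])
c=viewer.get_calibration("wrist");im=viewer.grab_frame("wrist"); cv2.imwrite("pics/w8.png",im[:,:,::-1]);pickle.dump((c,p,T),open("w8.pkl","wb"))
E
```

```text
12.225 [ 472.30217396 -219.65849976  110.70902383] [ 4.39577424 -0.50391996  2.81557318] [-0.15544516 -0.81588659 -0.06887936] 12.068908313265975
```

View pics/w8.png

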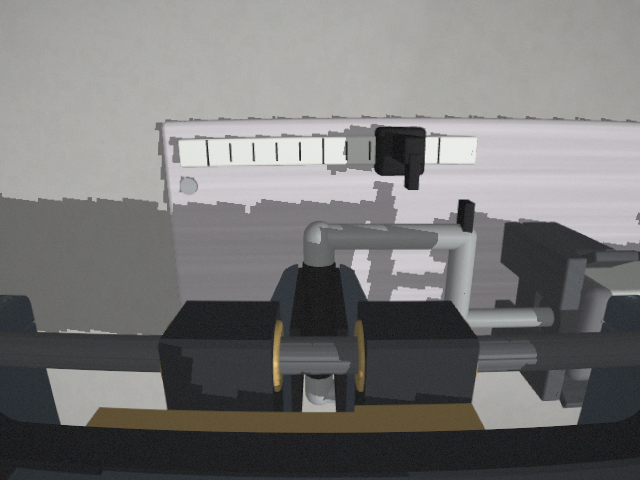

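```bash
python3 - <<'E'
from meas import *
import pickle
c,p,T=pickle.load(open("w8.pkl","rb")); im=cv2.imread("pics/w8.png")
print(calc(im,c,p,T,(398,178,430,195),(452,195,478,228)))
E
```

```text
px [[411.3, 189.0], [465.5, 200.0]] tool [[60.7, 33.9, -52.4], [60.7, 55.0, -48.4]] dy(index-mark) 21.02
[[ 498.90746789 -163.13643318   50.        ]
 [ 520.27854112 -164.30577839   50.        ]]
```

>>> move_arm(
  moves=[
    [[0,-0.1,0],0,-0.85],
    [[0,-0.25,0],0,-0.85],
    [[0,-0.4,0],0,-0.85],
    [[0,-0.55,0],0,-0.85],
    [[0,-0.7,0],0,-0.85],
    [[0,-0.85,0],0,-0.85],
    [[0,-1.0,0],0,-0.85],
    [[0,-1.15,0],0,-0.85],
    [[0,-1.3,0],0,-0.85],
    [[0,-1.45,0],0,-0.85],
    [[0,-1.6,0],0,-0.85],
    [[0,-1.7,0],0,-0.85],
    [[0,-1.7,0],0,-0.85],
  ],
)

```text
time_s: 13.9
ee_pos: [456.0, -221.9, 110.7]
ee_rot: [77.4, 89.9, -4.8]
force: [7.0, -0.1, -0.0]
gripper_width: 11.5
```

```bash
python3 - <<'E'
from meas import *
import pickle
p,T,s=tool(); print(s["time_s"],p,s["force"],s["torque"],s["gripper_width"])
print(measure("w9",(443,170,478,194),(452,195,478,228)))
im=cv2.imread("pics/w9.png"); cv2.imwrite("pics/w9c.png",cv2.resize(im[110:250,370:520],None,fx=4,fy=4,interpolation=cv2.INTER_CUBIC))
E
```

```text
13.9 [ 456.03047133 -221.90076056  110.74929208] [ 7.03670574 -0.13036201 -0.00919357] [-0.04317895 -1.13407321 -0.03331947] 11.531213667970862
px [[454.7, 189.0], [465.6, 200.0]] tool [[60.8, 50.4, -52.6], [60.8, 55.0, -48.4]] dy(index-mark) 4.58
[[ 499.02623334 -163.03047375   50.        ]
 [ 504.12773847 -166.54060853   50.        ]]
```

View pics/w9c.png

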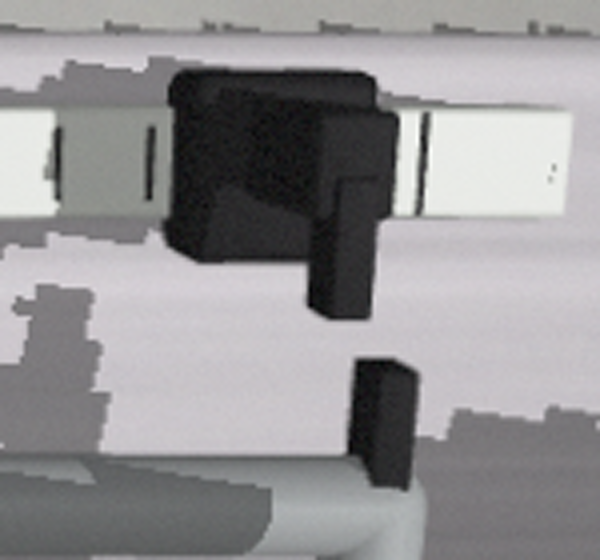

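```bash
cat >> meas.py <<'E'
def edges(name,c,p,T,mrows,irows,x0=440,x1=490):
    im=cv2.imread(f"pics/{name}.png").max(2).astype(float); r=[]
    for rows in (mrows,irows):
        o=[]
        for y in range(*rows):
            v=im[y,x0:x1]; d=np.nonzero(v<75)[0]
            # take the run with darkest
            a,b=d.min(),d.max()
            lo=a-(75-v[a])/(v[a-1]-v[a])+x0 if a>0 else x0; hi=b+(75-v[b])/(v[b+1]-v[b])+x0 if b+1<len(v) else x1
            o.append((y,lo,hi))
        o=np.array(o); print(o.round(1).tolist())
        R_=(plane(c,o[:,[2,0]],52)-p)@T; L_=(plane(c,o[:,[1,0]],48)-p)@T
        r.append((R_[:,1].mean(),L_[:,1].mean())); print("right",R_[:,1].round(2),"left",L_[:,1].round(2))
    r=np.array(r); print("diff right,left",(r[1]-r[0]).round(2))
E
python3 - <<'E'
from meas import *
p,T,s=tool(); c=viewer.get_calibration("wrist")
edges("w9",c,p,T,(180,187),(206,214))
E
```

```text
[[180.0, 446.7, 462.3], [181.0, 446.7, 462.2], [182.0, 446.6, 462.2], [183.0, 446.6, 462.2], [184.0, 446.5, 462.2], [185.0, 446.5, 462.2], [186.0, 446.6, 462.1]]
right [52.33 52.34 52.38 52.4  52.42 52.46 52.45] left [47.74 47.74 47.75 47.77 47.77 47.81 47.87]
[[206.0, 458.0, 473.4], [207.0, 457.8, 473.4], [208.0, 457.7, 473.4], [209.0, 457.8, 473.3], [210.0, 457.6, 473.3], [211.0, 457.6, 473.1], [212.0, 457.5, 473.1], [213.0, 457.4, 472.9]]
right [57.51 57.54 57.59 57.57 57.61 57.59 57.62 57.59] left [52.98 52.92 52.93 52.98 52.95 52.99 52.98 53.  ]
diff right,left [5.18 5.19]
```

```bash
python3 - <<'E'
from meas import *
import pickle
for n,m,i,xm,xi in (("w6",(158,163),(177,184),(340,365),(405,428)),("w7",(180,187),(206,214),(355,390),(450,482)),("w8",(180,187),(206,214),(398,430),(450,482))):
    c,p,T=pickle.load(open(n+".pkl","rb")); im=cv2.imread(f"pics/{n}.png").max(2).astype(float); r=[]
    for rows,(x0,x1) in ((m,xm),(i,xi)):
        o=[]
        for y in range(*rows):
            v=im[y,x0:x1]; d=np.nonzero(v<75)[0]; a,b=d.min(),d.max(); o.append((y,a+x0-.5,b+x0+.5))
        o=np.array(o); R_=(plane(c,o[:,[2,0]],52)-p)@T; L_=(plane(c,o[:,[1,0]],48)-p)@T
        r.append((np.median(R_[:,1]),np.median(L_[:,1])))
    r=np.array(r); print(n,p.round(1),r.round(2).tolist(),"diff",(r[1]-r[0]).round(2))
E
```

```text
w6 [ 487.1 -217.5  198.6] [[20.37, 16.65], [57.88, 54.06]] diff [37.52 37.41]
w7 [ 487.4 -217.6  110.9] [[20.55, 16.56], [57.62, 52.91]] diff [37.07 36.34]
w8 [ 472.3 -219.7  110.7] [[35.69, 31.69], [57.67, 52.96]] diff [21.98 21.27]
```

>>> move_arm(
  moves=[
    [[0,-0.1,0],0,-0.85],
    [[0,-0.2,0],0,-0.85],
    [[0,-0.3,0],0,-0.85],
    [[0,-0.38,0],0,-0.85],
    [[0,-0.43,0],0,-0.85],
    [[0,-0.43,0],0,-0.85],
  ],
)

```text
time_s: 14.7
ee_pos: [451.9, -222.5, 110.8]
ee_rot: [77.9, 89.9, -4.4]
force: [6.4, 0.6, 0.9]
gripper_width: 11.1
```

```bash
python3 - <<'E'
from meas import *
p,T,s=tool(); print(s["time_s"],p,s["force"],s["gripper_width"]); c=viewer.get_calibration("wrist")
im=viewer.grab_frame("wrist")[:,:,::-1].copy(); cv2.imwrite("pics/w10.png",im)
cv2.imwrite("pics/w10c.png",cv2.resize(im[110:250,370:520],None,fx=4,fy=4,interpolation=cv2.INTER_CUBIC))
edges("w10",c,p,T,(180,187),(206,214),450,495)
E
```

```text
14.7 [ 451.9443439  -222.45151999  110.75128741] [6.39720446 0.59916148 0.89641881] 11.131536528819684
[[180.0, 457.4, 473.1], [181.0, 457.2, 473.0], [182.0, 457.2, 472.7], [183.0, 457.1, 472.5], [184.0, 456.9, 472.4], [185.0, 456.9, 472.4], [186.0, 456.9, 472.4]]
right [56.46 56.46 56.36 56.33 56.34 56.38 56.42] left [51.85 51.82 51.86 51.85 51.82 51.86 51.89]
[[206.0, 457.8, 473.4], [207.0, 457.7, 473.4], [208.0, 457.7, 473.3], [209.0, 457.6, 473.3], [210.0, 457.5, 473.2], [211.0, 457.5, 473.1], [212.0, 457.5, 473.1], [213.0, 457.4, 472.9]]
right [57.55 57.58 57.57 57.61 57.62 57.63 57.64 57.59] left [52.91 52.91 52.96 52.94 52.96 52.99 53.   53.01]
diff right,left [1.21 1.11]
```

View pics/w10c.png

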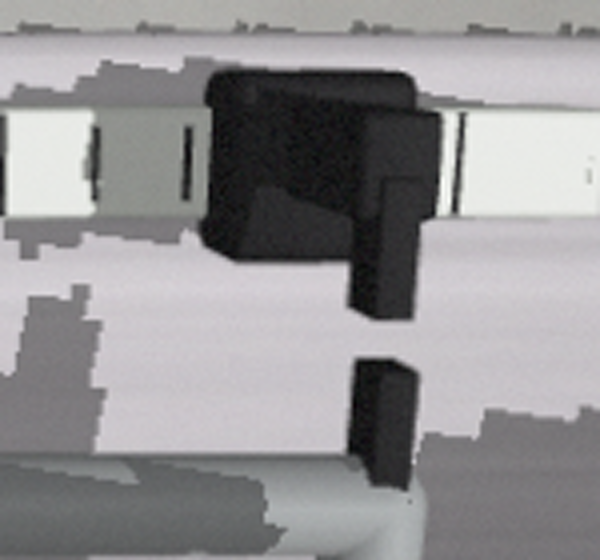

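>>> move_arm(
  moves=[
    [[0,-0.05,0],0,-0.85],
    [[0,-0.1,0],0,-0.85],
    [[0,-0.1,0],0,-0.85],
  ],
)

```text
time_s: 15.12
ee_pos: [451.0, -222.6, 110.8]
ee_rot: [78.6, 89.9, -3.7]
force: [6.2, 0.4, 0.9]
gripper_width: 11.4
```

```bash
python3 - <<'E'
from meas import *
p,T,s=tool(); print(s["time_s"],p,s["force"],s["gripper_width"]); c=viewer.get_calibration("wrist")
im=viewer.grab_frame("wrist")[:,:,::-1].copy(); cv2.imwrite("pics/w11.png",im)
edges("w11",c,p,T,(180,187),(206,214),450,495)
E
```

```text
15.125 [ 450.9862388  -222.56218913  110.76429453] [6.18561066 0.42528452 0.91035757] 11.417785147711106
[[180.0, 459.5, 475.3], [181.0, 459.5, 475.3], [182.0, 459.5, 475.3], [183.0, 459.4, 475.2], [184.0, 459.4, 475.2], [185.0, 459.4, 475.2], [186.0, 459.5, 475.0]]
right [57.3  57.34 57.37 57.39 57.43 57.45 57.42] left [52.69 52.73 52.76 52.77 52.79 52.83 52.89]
[[206.0, 457.8, 473.5], [207.0, 457.8, 473.4], [208.0, 457.7, 473.3], [209.0, 457.6, 473.3], [210.0, 457.5, 473.3], [211.0, 457.4, 473.1], [212.0, 457.4, 472.9], [213.0, 457.4, 472.8]]
right [57.57 57.59 57.57 57.61 57.66 57.63 57.59 57.6 ] left [52.94 52.95 52.97 52.96 52.97 52.96 53.   53.04]
diff right,left [0.22 0.19]
```

>>> move_arm(
  moves=[
    [[0,0,0],0,-0.85],
    [[0,0,0],0,-0.85],
    [[0,0,0],0,-0.85],
    [[0,0,0],0,-0.85],
    [[0,0,0],0,-0.85],
    [[0,0,0],0,-0.85],
    [[0,0,0],0,-0.85],
    [[0,0,0],0,-0.85],
    [[0,0,0],0,-0.85],
    [[0,0,0],0,-0.85],
    [[0,0,0],0,-0.85],
    [[0,0,0],0,-0.85],
    [[0,0,0],0,-0.85],
    [[0,0,0],0,-0.85],
    [[0,0,0],0,-0.85],
    [[0,0,0],0,-0.85],
    [[0,0,0],0,-0.85],
    [[0,0,0],0,-0.85],
    [[0,0,0],0,-0.85],
    [[0,0,0],0,-0.85],
  ],
)

```text
time_s: 17.68
ee_pos: [451.0, -222.6, 110.8]
ee_rot: [77.3, 89.9, -5.0]
force: [7.1, 1.0, 0.8]
gripper_width: 11.4
```

```bash
python3 - <<'E'
from meas import *
p,T,s=tool(); print(s["time_s"],p,s["force"],s["gripper_width"]); c=viewer.get_calibration("wrist")
im=viewer.grab_frame("wrist")[:,:,::-1].copy(); cv2.imwrite("pics/w12.png",im)
edges("w12",c,p,T,(180,187),(206,214),450,495)
E
```

```text
17.675 [ 451.03880935 -222.57867932  110.75563391] [7.05256541 0.98851721 0.78985075] 11.44716880563694
[[180.0, 459.5, 475.3], [181.0, 459.5, 475.3], [182.0, 459.5, 475.3], [183.0, 459.4, 475.2], [184.0, 459.4, 475.2], [185.0, 459.3, 475.1], [186.0, 459.4, 475.1]]
right [57.31 57.33 57.35 57.38 57.38 57.38 57.43] left [52.68 52.72 52.73 52.73 52.76 52.76 52.83]
[[206.0, 457.8, 473.4], [207.0, 457.7, 473.4], [208.0, 457.7, 473.4], [209.0, 457.6, 473.3], [210.0, 457.6, 473.3], [211.0, 457.5, 473.1], [212.0, 457.4, 472.8], [213.0, 457.4, 472.8]]
right [57.54 57.57 57.59 57.6  57.66 57.63 57.53 57.57] left [52.9  52.92 52.95 52.94 52.96 52.96 52.97 53.02]
diff right,left [0.22 0.21]
```

View pics/w12.png

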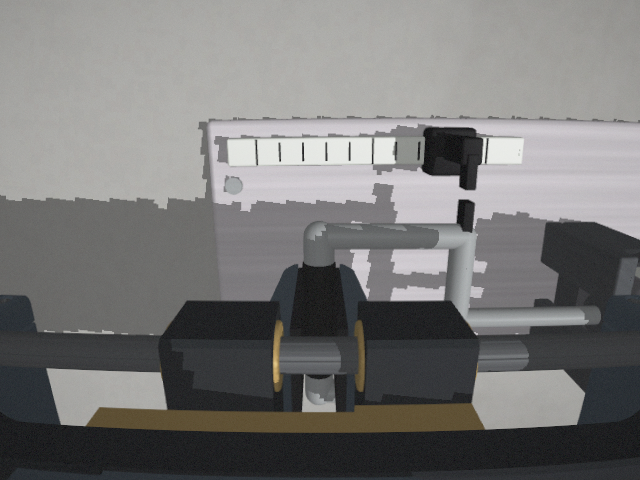

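>>> move_arm(
  moves=[
    [[0,0.1,0],0,-0.85],
    [[0,0.25,0],0,-0.85],
    [[0,0.4,0],0,-0.85],
    [[0,0.55,0],0,-0.85],
    [[0,0.7,0],0,-0.85],
    [[0,0.85,0],0,-0.85],
    [[0,1.0,0],0,-0.85],
    [[0,1.15,0],0,-0.85],
    [[0,1.3,0],0,-0.85],
    [[0,1.45,0],0,-0.85],
    [[0,1.6,0],0,-0.85],
    [[0,1.75,0],0,-0.85],
    [[0,1.9,0],0,-0.85],
    [[0,2.05,0],0,-0.85],
    [[0,2.2,0],0,-0.85],
    [[0,2.35,0],0,-0.85],
    [[0,2.5,0],0,-0.85],
    [[0,2.6,0],0,-0.85],
    [[0,2.7,0],0,-0.85],
    [[0,2.7,0],0,-0.85],
  ],
)

```text
time_s: 20.23
ee_pos: [476.9, -219.0, 110.6]
ee_rot: [-133.7, 90.0, 144.0]
force: [3.5, -1.9, 3.7]
gripper_width: 11.4
```

```bash
python3 - <<'E'
from meas import *
p,T,s=tool(); print(s["time_s"],p,s["force"],s["gripper_width"])
im=viewer.grab_frame("wrist")[:,:,::-1].copy(); cv2.imwrite("pics/w13.png",im)
E
```

```text
20.225 [ 476.89493061 -218.97655772  110.61690465] [ 3.50437842 -1.91774713  3.65572566] 11.376650524178725
```

View pics/w13.png

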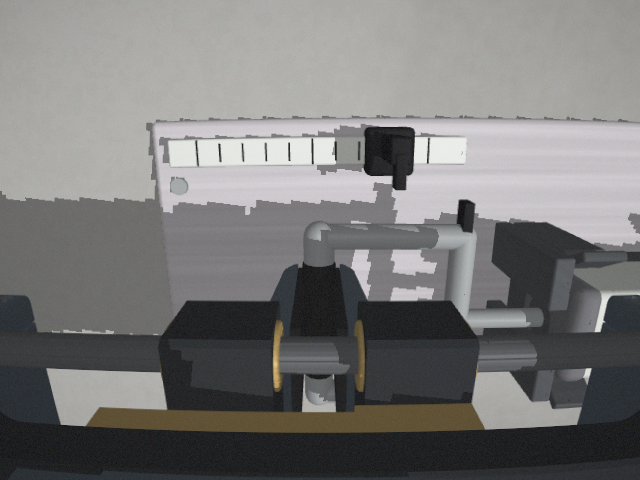

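>>> move_arm(
  moves=[
    [[0,0.1,0],0,-0.85],
    [[0,0.2,0],0,-0.85],
    [[0,0.3,0],0,-0.85],
    [[0,0.4,0],0,-0.85],
    [[0,0.5,0],0,-0.85],
    [[0,0.55,0],0,-0.85],
    [[0,0.55,0],0,-0.85],
  ],
)

```text
time_s: 21.15
ee_pos: [482.3, -218.2, 110.6]
ee_rot: [-154.5, 90.0, 123.3]
force: [3.1, -1.8, 2.6]
gripper_width: 11.7
```

>>> move_arm(
  moves=[
    [[0,0.05,0],0,-0.85],
    [[0,0.1,0],0,-0.85],
    [[0,0.1,0],0,-0.85],
  ],
)

```text
time_s: 21.52
ee_pos: [483.3, -218.1, 110.6]
ee_rot: [-147.1, 90.0, 130.7]
force: [3.7, -2.1, 3.9]
gripper_width: 11.6
```

>>> move_arm(
  moves=[
    [[0,0.05,0],0,-0.85],
    [[0,0.1,0],0,-0.85],
    [[0,0.1,0],0,-0.85],
  ],
)

```text
time_s: 21.9
ee_pos: [484.3, -217.9, 110.6]
ee_rot: [-166.0, 90.0, 111.8]
force: [3.0, -1.3, 3.7]
gripper_width: 11.7
```

```bash
python3 - <<'E'
from meas import *
p,T,s=tool(); print(s["time_s"],p,s["force"],s["gripper_width"])
im=viewer.grab_frame("wrist")[:,:,::-1].copy(); cv2.imwrite("pics/w14.png",im)
a=cv2.imread("pics/w7.png"); cv2.imwrite("pics/w14c.png",np.vstack([cv2.resize(x[200:380,440:600],None,fx=3,fy=1.66) if 0 else x[190:440,430:640] for x in (a,im)]))
E
```

```text
21.9 [ 484.29691539 -217.90650667  110.61451543] [ 2.99013221 -1.33760804  3.71956103] 11.688235691351945
```

View pics/w14c.png

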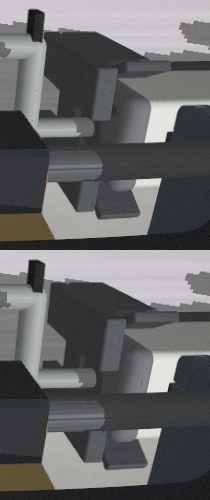

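>>> move_arm(
  moves=[
    [[0,0.05,0],0,-0.85],
    [[0,0.1,0],0,-0.85],
    [[0,0.1,0],0,-0.85],
  ],
)

```text
time_s: 22.32
ee_pos: [485.1, -217.7, 110.6]
ee_rot: [-122.8, 90.0, 154.9]
force: [2.5, -1.8, 4.1]
gripper_width: 11.5
```

>>> move_arm(
  moves=[
    [[0,0.05,0],0,-0.85],
    [[0,0.1,0],0,-0.85],
    [[0,0.1,0],0,-0.85],
  ],
)

```text
time_s: 22.7
ee_pos: [485.3, -217.4, 110.3]
ee_rot: [-116.0, 89.8, 161.8]
force: [-0.8, -1.6, 4.2]
gripper_width: 11.3
```

```bash
python3 - <<'E'
from meas import *
p,T,s=tool(); print(s["time_s"],p,s["force"],s["torque"],s["gripper_width"])
im=viewer.grab_frame("wrist")[:,:,::-1].copy(); cv2.imwrite("pics/w15.png",im)
cv2.imwrite("pics/w15c.png",np.hstack([cv2.resize(cv2.imread(f"pics/{n}.png")[280:360,440:570],None,fx=3,fy=3,interpolation=cv2.INTER_CUBIC) for n in ("w7","w15")]))
E
```

```text
22.7 [ 485.30485837 -217.44494813  110.25850045] [-0.75491695 -1.56036206  4.23990427] [-0.48789205  0.19631409 -0.16535419] 11.34829832683772
```

View pics/w15c.png

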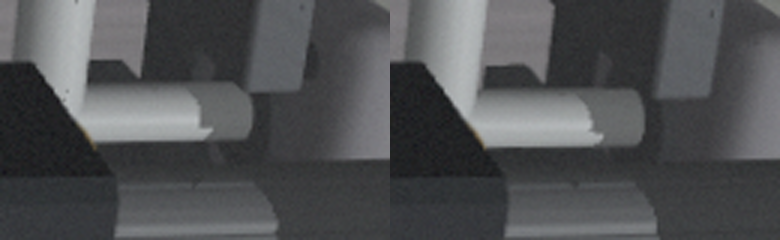

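>>> move_arm(
  moves=[
    [[0,0.03,0],0,-0.85],
    [[0,0.05,0],0,-0.85],
    [[0,0.05,0],0,-0.85],
  ],
)

```text
time_s: 23.12
ee_pos: [486.0, -217.2, 110.2]
ee_rot: [-123.9, 89.9, 153.8]
force: [-4.0, -2.1, 3.4]
gripper_width: 11.3
```

>>> move_arm(
  moves=[
    [[0,-0.03,0],0,-0.85],
    [[0,-0.03,0],0,-0.8],
    [[0,-0.03,0],0,-0.7],
    [[0,-0.03,0],0,-0.6],
    [[0,-0.03,0],0,-0.4],
    [[0,-0.03,0],0,-0.2],
    [[0,-0.03,0],0,0],
    [[0,-0.03,0],0,0],
    [[0,-0.03,0],0,0],
  ],
)

```text
time_s: 24.25
ee_pos: [486.5, -217.6, 110.6]
ee_rot: [115.6, 90.0, 33.3]
force: [-0.2, 0.2, 0.3]
gripper_width: 45.5
```

```bash
python3 - <<'E'
from meas import *
p,T,s=tool(); print(s["time_s"],p,s["force"],s["torque"],s["gripper_width"])
im=viewer.grab_frame("wrist")[:,:,::-1].copy(); cv2.imwrite("pics/w16.png",im)
E
```

```text
24.25 [ 486.50733086 -217.61970231  110.6294675 ] [-0.20742578  0.19954418  0.30303958] [-0.10943679  0.03287174 -0.00215623] 45.54410204758038
```

View pics/w16.png

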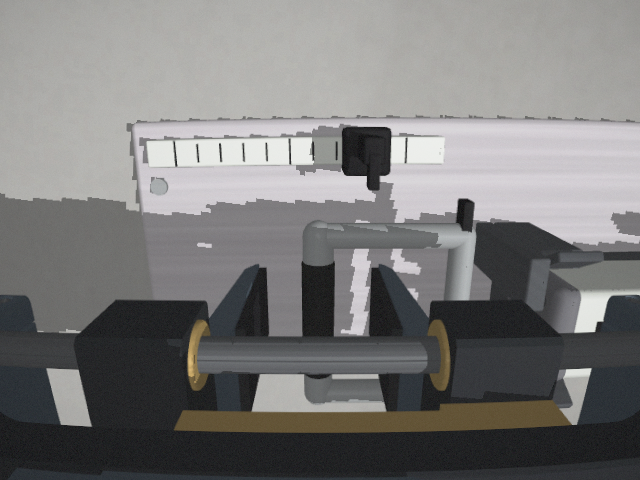

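Released cleanly; the bar is free between the fingers, at column 318. I'll lift straight up.

>>> move_arm(
  moves=[
    [[-2,0,0],0,0],
    [[-5,0,0],0,0],
    [[-9,0,0],0,0],
    [[-13,0,0],0,0],
    [[-16,0,0],0,0],
    [[-16,0,0],0,0],
    [[-16,0,0],0,0],
  ],
)

```text
time_s: 25.18
ee_pos: [485.9, -217.4, 269.5]
ee_rot: [-124.9, 89.9, 152.9]
force: [0.4, -0.1, 0.6]
gripper_width: 45.6
```

```bash
python3 - <<'E'
from meas import *
p,T,s=tool(); print(s["time_s"],p,s["force"],s["gripper_width"]); c=viewer.get_calibration("wrist")
im=viewer.grab_frame("wrist")[:,:,::-1].copy(); cv2.imwrite("pics/w17.png",im)
im=viewer.grab_frame("scene")[:,:,::-1]; cv2.imwrite("pics/s17.png",im)
im=viewer.grab_frame("top")[:,:,::-1]; cv2.imwrite("pics/t17.png",im)
E
```

```text
25.175 [ 485.90747872 -217.36185787  269.52265875] [ 0.44264553 -0.12250314  0.55114891] 45.60155993977394
```

View pics/w17.png

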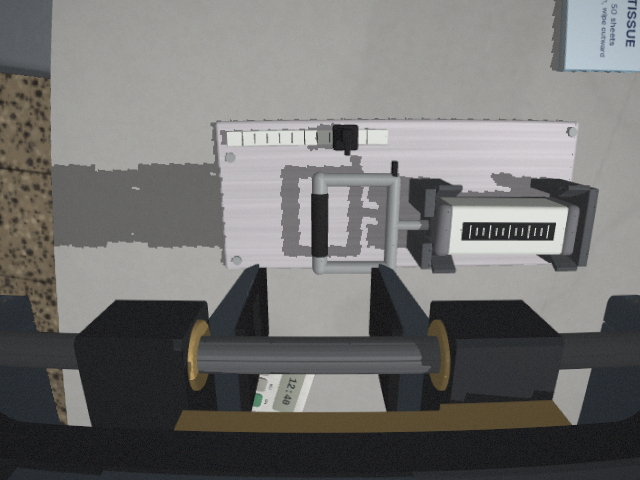

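View pics/s17.png

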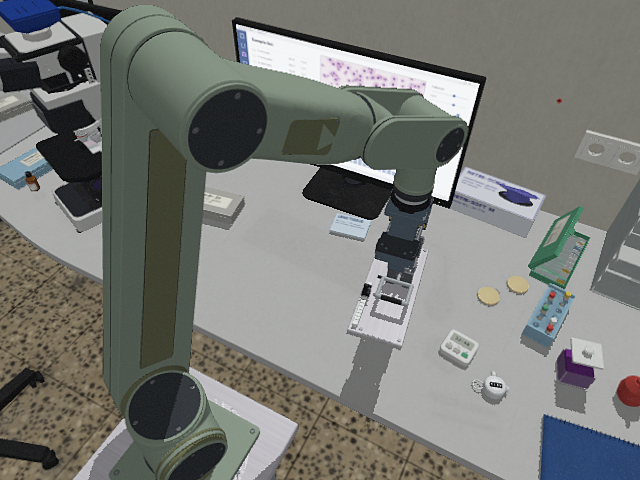

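The gauge sits in the bed with its loop home, and the gripper is clear. I'll check that the marker hasn't moved, then hand in.

```bash
python3 - <<'E'
from meas import *
p,T,s=tool(); c=viewer.get_calibration("wrist"); im=cv2.imread("pics/w17.png")
P=calc(im,c,p,T,(335,148,360,160),(386,158,402,174)); print(P.round(1))
b=plane(c,[(319.5,223)],50)[0]; print("bar-index along cradle x",((P[1]-b)@T)[1].round(1),"bar",b.round(1))
print(status.state()["qvel"].round(2)); env.job_done()
E
```

```text
px [[346.0, 154.0], [394.0, 162.0]] tool [[219.1, 19.6, -52.6], [219.0, 55.5, -46.9]] dy(index-mark) 35.94
[[ 497.7 -162.3   50. ]
 [ 534.  -163.1   50. ]]
bar-index along cradle x 55.5 bar [ 485.4 -217.2   50. ]
[-0.07 -0.09 -0.34  0.04  0.12 -0.11]
the job is handed in; nothing more can be done
```

The gauge is in the check cradle with its loop fully home, and I handed the job in at about 25 s of the 61 s allowed.

- **Placing:** I gripped the gauge by its housing and lowered it between the corner posts. I opened the fingers only after the force reading showed it resting on the bed (from -3 N while hanging to +5.5 N).
- **Drawing out:** I took the loop by the crossbar and drew it out at about 12 mm/s or slower, with shorter moves near the mark. It stopped about 0.2 mm short of the set marker's pointer and never went past it.
- **Holding:** I held it there for 2.5 s, and the pictures at the start and end both read 0.2 mm.
- **Easing home:** I eased the loop back at up to 12 mm/s, then in 1 mm steps. The pull force reversed to a 4 N push at the stop, and only then did I let go.

**Last checks:**
- The wrist picture shows the gauge lying in the cradle, the loop home and the gripper clear. Just before letting go, the visible shaft length matched its length before the pull.
- The crossbar now sits about 1–2 mm nearer the open end than before the pull, because the housing slid forward within its clearance.
- The marker tip read (497.7, -162.3) against (498.5 to 499, -163) earlier. I take the 1 mm difference as measuring error, not movement.
- I saw no change in the bystanders in the pictures, but I didn't measure them.
- While the loop was gripped, two readings disagreed slightly with the given sizes: the finger opening was about 11.3 mm on the 13 mm bar, and the side pointer measured 55–55.5 mm behind the bar instead of 56. Neither affected the alignment, because both pointers were compared in the same picture.

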